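# Return the amber glass owl to its plinth

## Robot

A 7-joint arm with a two-finger parallel gripper is mounted at the origin on the work surface. World frame = base frame: x ahead of the robot, y to its left, z up, the work surface at z = 0. Lengths are in m, angles in rad, forces in N, time in s.
With the tool pointing down it reaches from about 0.35 to 0.9 m from the base axis. Payload 7.2 kg.
Tool frame: the origin (TCP) lies midway between the tips of the shut fingers; the grasp point (between the pads) lies 19 mm behind it (grip_depth is the distance from the TCP to the grasp point, in m); z points along the fingers, y is the line along which they close (so a half turn about z gives the same grasp; the last joint's range is limited). The gripper opens to 88 mm and grips with 3 to 60 N. Pads are 20 mm wide; open, the fingers measure 115 mm over their backs; the gripper's body (75 mm by 178 mm) begins 61 mm behind the grasp point.
Start: joints at [-1.34, 0.411, -0.013, 1.596, 0.006, 1.134, -0.082], TCP at [0.184, 0.597, 0.223] pointing down, gripper open.
Joint ranges: [-2.95, 2.95], [-0.29, 1.99], [-1.47, 1.44], [0.14, 2.54], [-1.03, 4.17], [0.13, 1.85], [-2.86, 2.86]. Speed limits (rad/s): [2.39, 2.39, 3.01, 3.01, 3.14, 3.14, 3.14].

## Interface

Orientations are given as a unit quaternion [x, y, z, w].
In Python, from cell import read_state, get_image, calibration, sign_off, grip_depth gives the robot as it stands.
- The arm moves only by the tool arm_command, never from a script. Its argument "plan" is a list of rows, each a list of 6 numbers: the shift along the world's x, y, z in m, then the turn, a rotation vector about the world's x, y, z in rad. A call has 1 to 20 rows; each row shifts and turns the commanded pose from where the row before left it; what a row does not reach is not made up. A row lasts 1/12 s, in which the tool goes at most 41.7 mm and 7.16 degrees, less where a joint would pass 70% of its speed; a pose out of reach is approached as far as the arm can. A call with a gripper value outside its range is refused whole. "fingers" is the closure, from 0 (fully open) to 1 (shut), set as the call begins (left out, the last holds). The fingers move at their own pace and stop on an object; "newtons" is the grip in N (left out, the last holds). Time passes only in rows, so rows that do not move let the fingers close. It gives the time, the measured TCP pose, the force, the opening and the grip force at its end, in the units of the state.
- read_state(): the state, without advancing time (a new reading comes with each control period).
- get_image(name): name is "scene" or "top" or "wrist"; returns (picture, depth): 480x640x3 uint8, red, green, blue; 480x640 float32, m along the optical axis (not along the pixel's ray), 0 where there is no reading.
- calibration(name): a dict with "camera_matrix" (3x3 intrinsics, pixels), "R" (3x3) and "t" (3): a world point X has camera coordinates R X + t. Camera axes: x right, y down, z forward; pixel columns grow to the right and rows downward; lengths in m; the calibration is good to about 2 mm. The wrist camera is an equidistant fisheye: a pixel r from the principal point sees the ray r / f radians off the axis. A picture is of the moment at which its call begins: read the wrist's pose just before it. calibration takes no time and is no camera call; for the wrist camera it gives the pose at the moment of the call.
- sign_off(): hands the job in; it is judged then, once.
The state is a dict: "time": time; "joint_positions": joint angles; "qd": joint speeds; "joint_efforts": joint torques, N m; "eef_pos": TCP position; "ee_rot": TCP orientation; "wrist_force": force on the tool from outside, world axes, zero at the start; "moment": the same for the moment, N m; "grip_width": opening from 0.0 (shut) to 1.0 (fully open); "grip_force": force on a finger pad.
Only numpy, scipy, OpenCV 4.12 (cv2) and the standard library are available. Lean on these libraries where they do the work, as an engineer would, in place of code of your own. Each camera call takes 0.05 s, during which the arm holds its last target. There are 200 camera calls.

## Task

Pick up the amber glass owl and set it down upright in the middle of the red felt on its plinth, then let go. It is thin blown glass: grip it lightly (no more than 40 N on either side) and set it down softly, neither dropping it nor pressing it down (no more than 25 N on the felt pad). Leave the green and the blue owl standing where they are.

Things in the scene. Friction and masses are not known exactly. Their poses are not given: they have to be found in the camera images.
- amber_owl_center (a point): The amber (orange) glass owl, 80 mm tall, about 0.2 kg, standing upright on the table; this point is on its upright axis, 40 mm above its underside. Its body is a plain round cylinder 44 mm in diameter from 14 to 58 mm above its underside, on a round foot 54 mm in diameter and 8 mm high; it narrows above to a rounded head. It can be gripped across the cylinder at this point from any direction. x axis points out of its back (eyes look to -x), z up.
- red_plinth_top (a point): Centre of the upper face of a red felt-faced pad, 78 x 78 mm and 10 mm thick, flat and without a rim, on a dark wooden plinth base 90 x 90 mm and 20 mm high, fixed to the table. The pad's face is 30 mm above the table. The pad is borne on a spring: it sinks straight down by about 1 mm for every 1.5 N, up to 8 mm, where it meets its hard stop. z up, x and y along its sides. A like plinth with a grey pad is not to be used.
- green_owl: A green glass owl of the same shape and size as the amber one; origin at the centre of its underside, z up. To be left alone.
- blue_owl: A blue glass owl of the same shape and size; origin at the centre of its underside, z up. To be left alone.
There are look-alikes about, which are no part of the job. There is more than one size of the part that bears amber_owl_center; the job needs the middle-sized.

How it is judged:
By the outcome, as a careful person would: the job done as asked, in the order asked, and still so for the second after the job is handed in, with the robot touching nothing.
It also fails if it takes over 38 s, if anything falls off the work surface, if the arm or the gripper's body presses on something with over 40 N, if the wrist force passes 120 N, or if a joint passes its speed limit or range.

## Working session

There is one attempt and no reset: what is moved stays moved. The work goes in short steps, Python scripts to look and compute and a tool call to move; the robot and the scene stay as the last step left them, time stands still between calls to the robot, and variables do not carry over. Pictures are saved under pics/ and viewed, at most 10 in all, crops included, and the job is handed in when it is done.

Besides the shell and the picture viewer there is one more tool, called after "Call:" as a command line: name --pt "numbers of a row" for each row, then --argument value for the rest. arm_command: Moves the arm, as the interface text tells. Its arguments: {"type":"object","properties":{"plan":{"type":"array"},"fingers":{"type":"number"},"newtons":{"type":"number"}},"required":["plan"]}

```bash
mkdir -p pics
python3 - <<'E'
from cell import *
import cv2,numpy as np
print(read_state(),grip_depth if not callable(grip_depth) else grip_depth())
for n in("scene","top"):
    p,d=get_image(n);c=calibration(n);print(n,c)
    cv2.imwrite(f"pics/{n}0.png",p[:,:,::-1]);np.savez(f"{n}0.npz",p=p,d=d,K=c["camera_matrix"],R=c["R"],t=c["t"])
E
```

```text
{'time': 0.0, 'joint_positions': array([-1.34020711,  0.41187847, -0.01271313,  1.59707105,  0.0056044 ,
        1.13431057, -0.08217587]), 'qd': array([ 0.00092732, -0.00062505, -0.00031777,  0.0003878 , -0.00040136,
        0.0017049 , -0.00027054]), 'joint_efforts': array([ 1.05020052e-03, -5.87939894e+01,  6.42780885e-01, -2.91076487e+01,
       -5.36033465e-02,  1.81117369e-02,  1.37120992e-04]), 'eef_pos': array([0.18386472, 0.59679149, 0.22181139]), 'ee_rot': array([ 1.48813855e-01,  9.88864890e-01, -8.13536753e-04, -6.19025291e-05]), 'wrist_force': array([-0.64224876, -0.57836823, -0.18980335]), 'moment': array([ 0.07222255, -0.0050814 , -0.00055221]), 'grip_force': 0.0, 'grip_width': 0.9987308063128937} 0.0187
scene {'camera_matrix': array([[596.93023166,   0.        , 328.52990634],
       [  0.        , 596.93023166, 250.40513414],
       [  0.        ,   0.        ,   1.        ]]), 'R': array([[-0.62029764,  0.78417013,  0.01755125],
       [ 0.55801598,  0.4569085 , -0.69271407],
       [-0.551225  , -0.41989503, -0.72099873]]), 't': array([ 0.31726403, -0.28273416,  1.6611879 ])}
top {'camera_matrix': array([[581.73731346,   0.        , 316.87575887],
       [  0.        , 581.73731346, 239.62498452],
       [  0.        ,   0.        ,   1.        ]]), 'R': array([[-6.86878003e-04, -9.99993191e-01,  3.62588053e-03],
       [-9.97800010e-01,  4.44994509e-04, -6.62943519e-02],
       [ 6.62922870e-02, -3.66343977e-03, -9.97793522e-01]]), 't': array([0.02704046, 0.5430216 , 1.11116545])}
```

View pics/scene0.png

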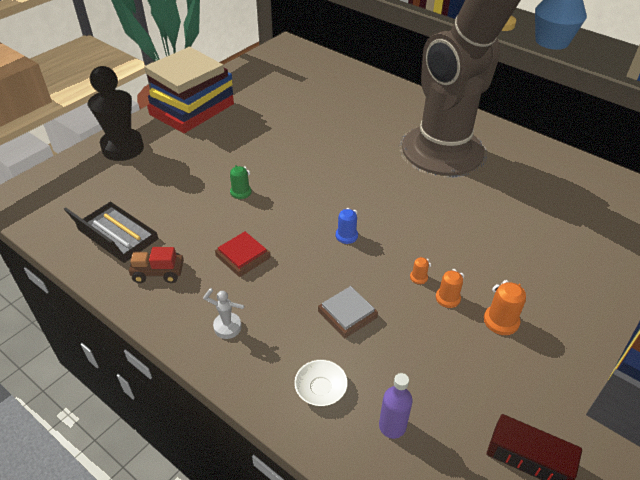

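View pics/top0.png

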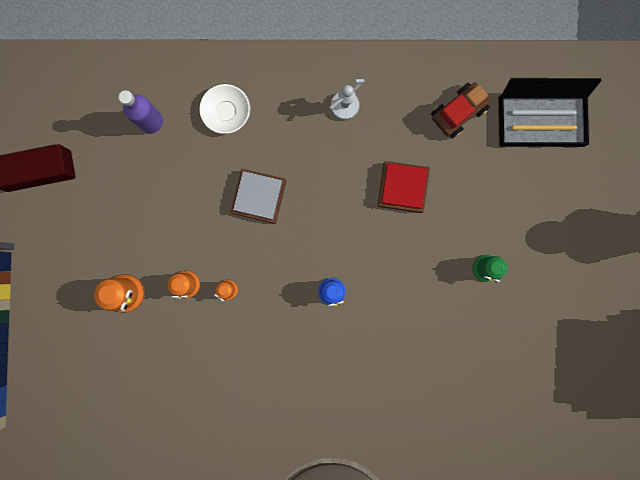

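Amber candidates in the top view are small (226,290), middle (183,284) and large (118,293). Red candidates are the pad (404,187), the truck (460,110), the dark-red box (35,167), and a book in the scene view. I choose the middle owl at (183,284), seen at (450,288) in the scene view, and the red plinth at (404,187), seen at (243,252). The grey pad is at (259,196), green owl at (490,268) and blue owl at (332,292).

```bash
cat > m.py <<'E'
import cv2,numpy as np
from scipy.optimize import least_squares
def cloud(d,K,R,t):
    v,u=np.mgrid[:480,:640]
    c=np.stack([(u-K[0,2])/K[0,0]*d,(v-K[1,2])/K[1,1]*d,d],-1)
    return (c-t)@R
def blob(p,lo,hi,seed,r=30):
    h=cv2.cvtColor(p,cv2.COLOR_RGB2HSV)
    m=cv2.inRange(h,lo,hi); n,l=cv2.connectedComponents(m)
    w=l[seed[1]-4:seed[1]+5,seed[0]-4:seed[0]+5]; k=np.bincount(w[w>0]).argmax()
    return l==k
def circ(P,r=.022):
    f=lambda c:np.hypot(P[:,0]-c[0],P[:,1]-c[1])-r
    s=least_squares(f,P[:,:2].mean(0),loss='soft_l1',f_scale=.001);return s.x,np.sqrt(np.mean(s.fun**2))
E
python3 - <<'E'
from m import *
O=((5,150,60),(20,255,255));Rd=((0,170,90),(4,255,255))
B=((110,150,60),(130,255,255));G=((50,100,40),(80,255,255))
S={'top':dict(mid=(O,(183,284)),small=(O,(226,290)),big=(O,(110,293)),blue=(B,(332,292)),green=(G,(490,268)),pad=(Rd,(404,187)))
,'scene':dict(mid=(O,(450,288)),small=(O,(420,270)),big=(O,(505,305)),blue=(B,(347,222)),green=(G,(239,182)),pad=(Rd,(243,250)))}
for n in S:
    z=np.load(n+'0.npz');C=cloud(z['d'],z['K'],z['R'],z['t'])
    for k,((lo,hi),s) in S[n].items():
        m=blob(z['p'],lo,hi,s)&(z['d']>0);P=C[m];h=P[:,2]
        if k=='pad':
            print(n,k,len(P),np.median(h));
            (_,cn)=max([(cv2.contourArea(c),i) for i,c in enumerate(cv2.findContours(m.astype(np.uint8),0,1)[0])])if 0 else (0,0)
            # rays onto z=.03
            v,u=np.nonzero(m);r=np.stack([(u-z['K'][0,2])/z['K'][0,0],(v-z['K'][1,2])/z['K'][1,1],0*u+1],-1)@z['R'];o=-z['R'].T@z['t']
            X=o+r*((.03-o[2])/r[:,2])[:,None]
            print(cv2.minAreaRect(X[:,:2].astype(np.float32)*1000))
        else:
            b=(h>.016)&(h<.056);print(n,k,len(P),'hmax',h.max().round(4),b.sum(),circ(P[b]) if b.sum()>20 else '')
p=np.load('scene0.npz')['p'][235:345,390:550,::-1];cv2.imwrite('pics/crop.png',cv2.resize(p,None,fx=4,fy=4))
E
```

```text
top mid 670 hmax 0.0798 95 (array([0.45743007, 0.28441446]), np.float64(0.000401143891603821))
top small 345 hmax 0.0587 243 (array([0.43294565, 0.21225432]), np.float64(0.007675190986016907))
top big 1371 hmax 0.1121 214 (array([0.44174678, 0.39373568]), np.float64(0.0033485160267253595))
top blue 554 hmax 0.0803 12 
top green 683 hmax 0.0818 118 (array([ 0.48828773, -0.30451346]), np.float64(0.0005634433921964933))Traceback (most recent call last):
  File "<stdin>", line 9, in <module>
  File "m.py", line 10, in blob
    w=l[seed[1]-4:seed[1]+5,seed[0]-4:seed[0]+5]; k=np.bincount(w[w>0]).argmax()
                                                    ~~~~~~~~~~~~~~~~~~~~~~~~~~^^
ValueError: attempt to get argmax of an empty sequence
```

```bash
sed -i "s/    m=cv2.inRange/    h[...,0]=(h[...,0].astype(int)+10)%180\n    m=cv2.inRange/" m.py
python3 - <<'E'
from m import *
O=((15,150,60),(30,255,255));Rd=((0,150,70),(14,255,255))
B=((120,150,60),(140,255,255));G=((60,100,40),(90,255,255))
S={'top':dict(mid=(O,(183,284)),pad=(Rd,(404,187)))
,'scene':dict(mid=(O,(450,288)),small=(O,(420,270)),big=(O,(505,305)),blue=(B,(347,222)),green=(G,(239,182)),pad=(Rd,(243,250)))}
for n in S:
    z=np.load(n+'0.npz');C=cloud(z['d'],z['K'],z['R'],z['t'])
    for k,((lo,hi),s) in S[n].items():
        m=blob(z['p'],lo,hi,s)&(z['d']>0);P=C[m];h=P[:,2]
        if k=='pad':
            v,u=np.nonzero(m);r=np.stack([(u-z['K'][0,2])/z['K'][0,0],(v-z['K'][1,2])/z['K'][1,1],0*u+1],-1)@z['R'];o=-z['R'].T@z['t']
            X=o+r*((.03-o[2])/r[:,2])[:,None]
            print(n,k,len(P),np.percentile(h,[5,50,95]),cv2.minAreaRect(X[:,:2].astype(np.float32)*1000),z['p'][s[1],s[0]])
        else:
            b=(h>.016)&(h<.056);print(n,k,len(P),'hmax',h.max().round(4),b.sum(),circ(P[b]) if b.sum()>20 else '')
p=np.load('scene0.npz')['p'][235:345,390:550,::-1];cv2.imwrite('pics/crop.png',cv2.resize(p,None,fx=4,fy=4))
E
```

```text
top mid 670 hmax 0.0798 95 (array([0.45743007, 0.28441446]), np.float64(0.000401143891603821))
top pad 1639 [0.02494034 0.02891144 0.03215851] ((647.2269287109375, -142.69837951660156), (78.73826599121094, 79.01686096191406), 82.00238800048828) [167  32  36]
scene mid 750 hmax 0.0813 258 (array([0.4570238 , 0.28498755]), np.float64(0.001363228356716917))
scene small 377 hmax 0.0605 244 (array([0.43934026, 0.2020899 ]), np.float64(0.005458451393686665))
scene big 1588 hmax 0.1113 450 (array([0.4493601 , 0.40522268]), np.float64(0.003828254366075633))
scene blue 549 hmax 0.0809 204 (array([4.43348872e-01, 9.50093243e-05]), np.float64(0.0017788431394753915))
scene green 523 hmax 0.081 210 (array([ 0.48847563, -0.30367766]), np.float64(0.0022568321439452154))
scene pad 959 [0.02528584 0.02986364 0.03352642] ((651.611083984375, -137.93276977539062), (83.03195190429688, 81.03133392333984), 81.83039093017578) [175  44  43]
```

View pics/crop.png

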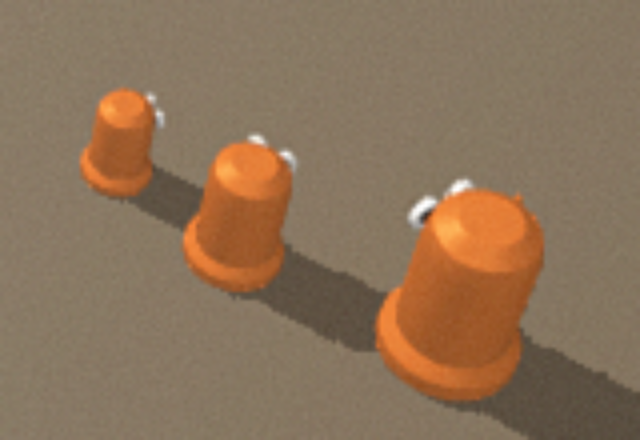

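The crop shows three amber owls; the middle one, at crop (240,215), measures 80 mm tall. It stands at (0.457, 0.285) and the pad is at (0.647, -0.143), measured 78.7 x 79 mm. I will close the fingers along x, because the neighbouring owls lie along y.

Call:
arm_command --pt "0.0195 -0.0223 -0.004 0 0 -0.091" --pt "0.0195 -0.0223 -0.004 0 0 -0.091" --pt "0.0195 -0.0223 -0.004 0 0 -0.091" --pt "0.0195 -0.0223 -0.004 0 0 -0.091" --pt "0.0195 -0.0223 -0.004 0 0 -0.091" --pt "0.0195 -0.0223 -0.004 0 0 -0.091" --pt "0.0195 -0.0223 -0.004 0 0 -0.091" --pt "0.0195 -0.0223 -0.004 0 0 -0.091" --pt "0.0195 -0.0223 -0.004 0 0 -0.091" --pt "0.0195 -0.0223 -0.004 0 0 -0.091" --pt "0.0195 -0.0223 -0.004 0 0 -0.091" --pt "0.0195 -0.0223 -0.004 0 0 -0.091" --pt "0.0195 -0.0223 -0.004 0 0 -0.091" --pt "0.0195 -0.0223 -0.004 0 0 -0.091" --pt "0 0 0 0 0 0" --pt "0 0 0 0 0 0" --fingers 0 --newtons 12

```text
time: 1.43
eef_pos: [0.4577, 0.2834, 0.1662]
ee_rot: [0.709, 0.705, -0.001, 0.0]
wrist_force: [-0.0, 0.5, -0.2]
grip_width: 0.996
grip_force: 0.0
```

Run:
```python
from m import *
from cell import *
print(read_state()['eef_pos']);c=calibration('wrist');p,d=get_image('wrist');K,R,t=c['camera_matrix'],c['R'],c['t']
cv2.imwrite('pics/w1.png',p[:,:,::-1])
v,u=np.mgrid[:480,:640];x=(u-K[0,2])/K[0,0];y=(v-K[1,2])/K[1,1];r=np.hypot(x,y)+1e-9
s=np.tan(np.minimum(r,1.5))/r;C=(np.stack([x*s*d,y*s*d,d],-1)-t)@R
h=cv2.cvtColor(p,cv2.COLOR_RGB2HSV);m=cv2.inRange(h,(5,150,60),(20,255,255))>0
P=C[m&(d>0)];P=P[np.hypot(P[:,0]-.457,P[:,1]-.285)<.04];h=P[:,2];print(len(P),h.max())
for a,b,rad in((.018,.056,.022),(.001,.007,.027)):
    q=P[(h>a)&(h<b)];print(len(q),circ(q,rad) if len(q)>20 else '')
```

```text
[0.45766688 0.2834203  0.16622605]
4563 0.29284463470461625
408 (array([0.45768161, 0.2853022 ]), np.float64(0.0002934099214175709))
53 (array([0.45776971, 0.2850709 ]), np.float64(0.0022700529487836327))
```

View pics/w1.png

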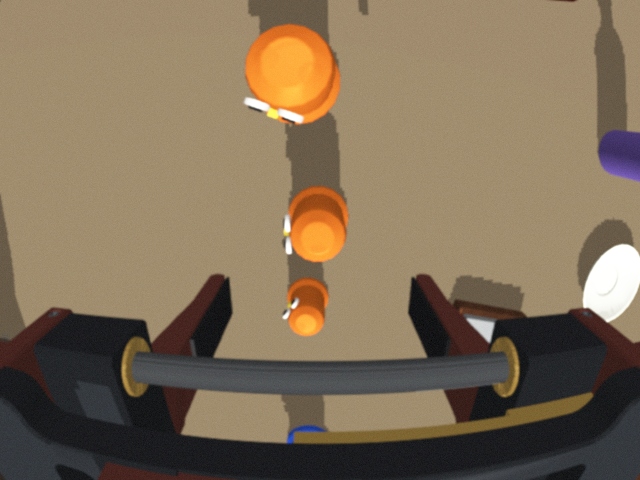

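The wrist view shows the middle owl at (318,225) between the big (290,65) and small (307,308) ones, all standing. Its fit agrees with the earlier one, at (0.4577, 0.285). Before descending I check where the camera housing sits relative to the 112 mm big owl.

Run:
```python
from cell import *
c=calibration('wrist');print(-c['R'].T@c['t'],c['R'][2])
```

```text
[0.45890133 0.36406244 0.32889838] [-7.14690426e-04 -2.85193780e-01 -9.58469612e-01]
```

Call:
arm_command --pt "0 0.0017 -0.018 0 0 0" --pt "0 0 -0.018 0 0 0" --pt "0 0 -0.018 0 0 0" --pt "0 0 -0.018 0 0 0" --pt "0 0 -0.018 0 0 0" --pt "0 0 -0.016 0 0 0" --pt "0 0 -0.014 0 0 0" --pt "0 0 -0.012 0 0 0" --pt "0 0 -0.008 0 0 0" --pt "0 0 -0.0045 0 0 0" --pt "0 0 0 0 0 0" --pt "0 0 0 0 0 0"

```text
time: 2.48
eef_pos: [0.4571, 0.2871, 0.0224]
ee_rot: [0.708, 0.707, 0.0, -0.0]
wrist_force: [0.5, -0.2, 0.9]
grip_width: 1.003
grip_force: 0.0
```

Call:
arm_command --pt "0 0 0 0 0 0" --pt "0 0 0 0 0 0" --pt "0 0 0 0 0 0" --pt "0 0 0 0 0 0" --pt "0 0 0 0 0 0" --pt "0 0 0 0 0 0" --pt "0 0 0 0 0 0" --pt "0 0 0 0 0 0" --pt "0 0 0 0 0 0" --pt "0 0 0 0 0 0" --pt "0 0 0 0 0 0" --pt "0 0 0 0 0 0" --fingers 0.6 --newtons 12

```text
time: 3.48
eef_pos: [0.4568, 0.2868, 0.0222]
ee_rot: [0.708, 0.706, -0.0, -0.0]
wrist_force: [-2.2, -0.1, 2.9]
grip_width: 0.5
grip_force: 12.0
```

Call:
arm_command --pt "0 0 0 0 0 0" --pt "0 0 0.003 0 0 0" --pt "0 0 0.006 0 0 0" --pt "0 0 0.01 0 0 0" --pt "0 0 0.014 0 0 0" --pt "0 0 0.018 0 0 0" --pt "0 0 0.018 0 0 0" --pt "0 0 0.016 0 0 0" --pt "0 0 0.01 0 0 0" --pt "0 0 0.005 0 0 0" --pt "0 0 0 0 0 0" --pt "0 0 0 0 0 0" --newtons 18

```text
time: 4.48
eef_pos: [0.4568, 0.2868, 0.122]
ee_rot: [0.708, 0.706, -0.0, -0.0]
wrist_force: [0.4, -0.1, -2.7]
grip_width: 0.497
grip_force: 18.0
```

Call:
arm_command --pt "0.0027 -0.006 0 0 0 0" --pt "0.0053 -0.012 0 0 0 0" --pt "0.008 -0.018 0 0 0 0" --pt "0.0107 -0.024 0 0 0 0" --pt "0.0114 -0.0257 0 0 0 0" --pt "0.0114 -0.0257 0 0 0 0" --pt "0.0114 -0.0257 0 0 0 0" --pt "0.0114 -0.0257 0 0 0 0" --pt "0.0114 -0.0257 0 0 0 0" --pt "0.0114 -0.0257 0 0 0 0" --pt "0.0114 -0.0257 0 0 0 0" --pt "0.0114 -0.0257 0 0 0 0" --pt "0.0114 -0.0257 0 0 0 0" --pt "0.0114 -0.0257 0 0 0 0" --pt "0.0114 -0.0257 0 0 0 0" --pt "0.0114 -0.0257 0 0 0 0" --pt "0.0107 -0.024 0 0 0 0" --pt "0.008 -0.018 0 0 0 0" --pt "0.0053 -0.012 0 0 0 0" --pt "0.0027 -0.006 0 0 0 0"

```text
time: 6.15
eef_pos: [0.6467, -0.1443, 0.121]
ee_rot: [0.709, 0.705, -0.001, -0.0]
wrist_force: [-0.5, 0.0, -2.5]
grip_width: 0.498
grip_force: 18.0
```

Call:
arm_command --pt "0 0 0 0 0 0" --pt "0 0 0 0 0 0" --pt "0 0 0 0 0 0"

```text
time: 6.4
eef_pos: [0.6469, -0.1398, 0.1218]
ee_rot: [0.707, 0.707, 0.0, -0.001]
wrist_force: [-0.2, 1.2, -1.4]
grip_width: 0.5
grip_force: 18.0
```

Run:
```python
from m import *
from cell import *
s=read_state();print(s['eef_pos'],s['ee_rot'],s['wrist_force']);c=calibration('wrist');p,d=get_image('wrist');K,R,t=c['camera_matrix'],c['R'],c['t']
cv2.imwrite('pics/w2.png',p[:,:,::-1])
v,u=np.mgrid[:480,:640];x=(u-K[0,2])/K[0,0];y=(v-K[1,2])/K[1,1];r=np.hypot(x,y)+1e-9
s=np.tan(np.minimum(r,1.5))/r;C=(np.stack([x*s*d,y*s*d,d],-1)-t)@R
h=cv2.cvtColor(p,cv2.COLOR_RGB2HSV);m=cv2.inRange(h,(5,150,60),(20,255,255))>0
P=C[m&(d>0)];P=P[np.hypot(P[:,0]-.647,P[:,1]+.143)<.04];h=P[:,2];print(len(P),np.percentile(h,[0,1,50,99]))
n=d[d>0].min()
q=P[(h>.118)&(h<.155)];print(len(q),circ(q) if len(q)>20 else '')
hh=cv2.cvtColor(p,cv2.COLOR_RGB2HSV).copy();hh[...,0]=(hh[...,0].astype(int)+10)%180
m=cv2.inRange(hh,(0,150,70),(14,255,255))>0
P=C[m&(d>0)];P=P[(np.hypot(P[:,0]-.647,P[:,1]+.143)<.075)&(abs(P[:,2]-.03)<.006)];print(len(P),np.median(P[:,2]),cv2.minAreaRect(P[:,:2].astype(np.float32)*1000))
```

```text
[ 0.64686859 -0.13977032  0.1217866 ] [ 7.07218774e-01  7.06994436e-01  1.17598935e-04 -6.76950187e-04] [-0.24355009  1.17679625 -1.36680689]
12804 [0.01991137 0.10373335 0.16412136 0.231556  ]
2867 (array([ 0.64875376, -0.14115267]), np.float64(0.0011242516343020368))
6405 0.030393773741596634 ((649.7745971679688, -135.9571990966797), (69.69109344482422, 78.42918395996094), 82.33826446533203)
```

View pics/w2.png

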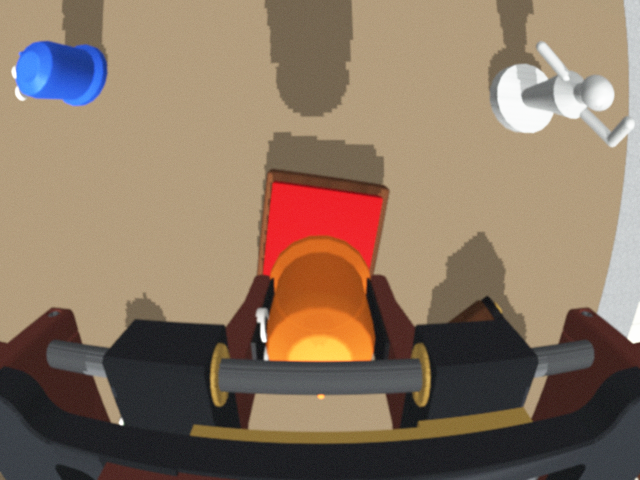

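The wrist view shows the owl at (320,300) held upright over the red pad (325,230), with the blue owl (60,75) untouched. Owl and pad centres agree to 1–2 mm. Going down softly.

Call:
arm_command --pt "0 0 -0.005 0 0 0" --pt "0 0 -0.008 0 0 0" --pt "0 0 -0.01 0 0 0" --pt "0 0 -0.01 0 0 0" --pt "0 0 -0.01 0 0 0" --pt "0 0 -0.008 0 0 0" --pt "0 0 -0.006 0 0 0" --pt "0 0 -0.004 0 0 0" --pt "0 0 -0.003 0 0 0" --pt "0 0 -0.002 0 0 0" --pt "0 0 0 0 0 0" --pt "0 0 0 0 0 0" --pt "0 0 0 0 0 0" --pt "0 0 0 0 0 0"

```text
time: 7.62
eef_pos: [0.6475, -0.1417, 0.0566]
ee_rot: [0.708, 0.706, 0.0, 0.0]
wrist_force: [-0.7, -0.6, -1.9]
grip_width: 0.501
grip_force: 18.0
```

Call:
arm_command --pt "0 0 -0.0005 0 0 0" --pt "0 0 -0.0005 0 0 0" --pt "0 0 -0.0005 0 0 0" --pt "0 0 -0.0005 0 0 0" --pt "0 0 0 0 0 0" --pt "0 0 0 0 0 0" --pt "0 0 0 0 0 0"

```text
time: 8.2
eef_pos: [0.6472, -0.1416, 0.0541]
ee_rot: [0.708, 0.706, -0.0, -0.0]
wrist_force: [0.2, -0.2, -2.3]
grip_width: 0.498
grip_force: 18.0
```

Not yet in contact (fz is still about -2 N).

Call:
arm_command --pt "0 -0.0005 -0.0005 0 0 0" --pt "0 0 -0.0005 0 0 0" --pt "0 0 -0.0005 0 0 0" --pt "0 0 -0.0005 0 0 0" --pt "0 0 0 0 0 0" --pt "0 0 0 0 0 0" --pt "0 0 0 0 0 0" --pt "0 0 0 0 0 0"

```text
time: 8.87
eef_pos: [0.6472, -0.1421, 0.0522]
ee_rot: [0.708, 0.706, 0.0, 0.0]
wrist_force: [-0.3, -0.1, -2.0]
grip_width: 0.5
grip_force: 18.0
```

Call:
arm_command --pt "0 0 -0.0005 0 0 0" --pt "0 0 -0.0005 0 0 0" --pt "0 0 0 0 0 0" --pt "0 0 0 0 0 0" --pt "0 0 0 0 0 0" --pt "0 0 0 0 0 0"

```text
time: 9.37
eef_pos: [0.6473, -0.1421, 0.0512]
ee_rot: [0.708, 0.706, 0.0, 0.0]
wrist_force: [0.2, -0.9, -1.5]
grip_width: 0.496
grip_force: 18.0
```

Call:
arm_command --pt "0 0 -0.0005 0 0 0" --pt "0 0 -0.0005 0 0 0" --pt "0 0 0 0 0 0" --pt "0 0 0 0 0 0" --pt "0 0 0 0 0 0" --pt "0 0 0 0 0 0"

```text
time: 9.87
eef_pos: [0.6473, -0.1421, 0.0503]
ee_rot: [0.708, 0.706, 0.0, 0.0]
wrist_force: [-0.5, 0.7, 0.8]
grip_width: 0.498
grip_force: 18.0
```

```bash
python3 -c "
from cell import *
s=read_state();print(s['wrist_force'],s['eef_pos'],s['moment'])"
```

```text
[-0.50497183  0.65614374  0.80025395] [ 0.64727065 -0.14209728  0.05026526] [-0.02381167  0.20749198  0.00797478]
```

The pad now carries the owl's weight (fz rose from -2 N to about 0). Releasing, partly at first.

Call:
arm_command --pt "0 0 0 0 0 0" --pt "0 0 0 0 0 0" --pt "0 0 0 0 0 0" --pt "0 0 0 0 0 0" --newtons 4

```text
time: 10.2
eef_pos: [0.6473, -0.1421, 0.0502]
ee_rot: [0.708, 0.706, 0.0, 0.0]
wrist_force: [0.5, 0.2, 1.3]
grip_width: 0.5
grip_force: 4.0
```

Call:
arm_command --pt "0 0 0 0 0 0" --pt "0 0 0 0 0 0" --pt "0 0 0 0 0 0" --pt "0 0 0 0 0 0" --pt "0 0 0 0 0 0" --pt "0 0 0 0 0 0" --pt "0 0 0 0 0 0" --pt "0 0 0 0 0 0" --fingers 0

```text
time: 10.87
eef_pos: [0.6472, -0.1421, 0.0502]
ee_rot: [0.708, 0.706, 0.0, 0.0]
wrist_force: [0.2, -0.2, 0.5]
grip_width: 0.997
grip_force: 0.0
```

Call:
arm_command --pt "0 0 0.003 0 0 0" --pt "0 0 0.007 0 0 0" --pt "0 0 0.012 0 0 0" --pt "0 0 0.018 0 0 0" --pt "0 0 0.02 0 0 0" --pt "0 0 0.02 0 0 0" --pt "0 0 0.02 0 0 0" --pt "0 0 0.02 0 0 0" --pt "0 0 0.015 0 0 0" --pt "0 0 0.01 0 0 0" --pt "0 0 0.005 0 0 0" --pt "0 0 0 0 0 0" --pt "0 0 0 0 0 0"

```text
time: 11.95
eef_pos: [0.6469, -0.1419, 0.1999]
ee_rot: [0.708, 0.706, -0.0, -0.0]
wrist_force: [-0.2, -0.7, -0.8]
grip_width: 1.002
grip_force: 0.0
```

Run:
```python
from m import *
from cell import *
c=calibration('scene');p,d=get_image('scene');C=cloud(d,c['camera_matrix'],c['R'],c['t'])
cv2.imwrite('pics/s2.png',p[:,:,::-1])
m=cv2.inRange(cv2.cvtColor(p,cv2.COLOR_RGB2HSV),(5,150,60),(20,255,255))>0
P=C[m&(d>0)];P=P[np.hypot(P[:,0]-.647,P[:,1]+.143)<.06];h=P[:,2];print(len(P),h.min(),h.max())
for a,b in((.046,.064),(.064,.084)):
    q=P[(h>a)&(h<b)];print(len(q),circ(q) if len(q)>20 else '')
```

```text
723 0.01888704424948737 0.32601464851284645
113 (array([ 0.6486987 , -0.14408502]), np.float64(0.001612761784350612))
136 (array([ 0.64886045, -0.14405595]), np.float64(0.0015879964295720506))
```

View pics/s2.png

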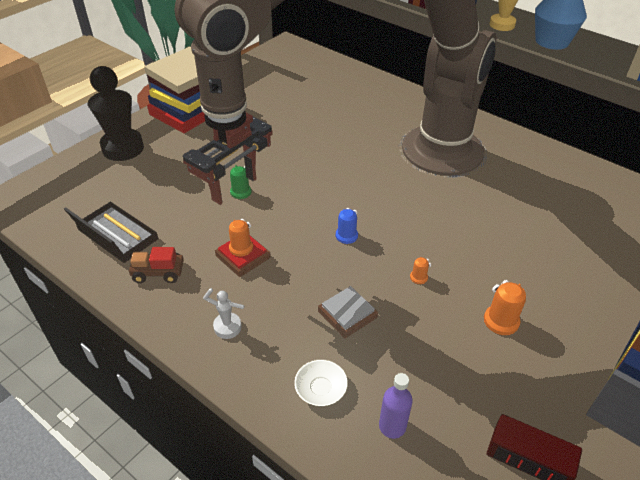

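The amber owl stands upright at (240,240) in the middle of the red pad. The green (239,182) and blue (347,225) owls are where they were, and the arm is clear.

```bash
python3 -c "
from cell import *
print(sign_off())"
```

```text
the job is handed in; nothing more can be done
None
```

The middle-sized amber owl is standing upright within about 2 mm of the middle of the red felt, released and untouched by the robot; the grip reading was 18 N at most, the green and blue owls weren't moved, and I handed the job in at about 12 s.

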